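Fit four heat sinks to their boards

TASK

Four circuit boards on the electronics bench are waiting for their heat sinks. Pick out the four loose heat sinks and set each one gently, base down, on the chip or row of transistors whose printed white outline has its shape and size, so that it lies flat, centred in the outline and square with it. Leave the solder reel and the flux jar where they stand.

Things in the scene. Friction and masses are not known exactly. Their poses are not given: they have to be found in the camera images.
- sink_large: Large square bare aluminium heat sink standing base down on the mat, fins up; base 58 x 58 mm, 30 mm high, straight plate fins running along x, about 0.09 kg. Origin: centre of its underside; z up.
- sink_small: Small square bare aluminium heat sink standing base down on the mat, fins up; base 32 x 32 mm, 26 mm high, a 6 x 6 field of square pins, about 0.03 kg. Origin: centre of its underside; z up.
- sink_long: Long rectangular bare aluminium heat sink standing base down on the mat, fins up; base 76 mm (x) x 34 mm (y), 28 mm high, straight plate fins running along x, about 0.07 kg. Origin: centre of its underside; z up.
- sink_round: Round bare aluminium heat sink standing base down on the mat, fins up; 48 mm diameter, 26 mm high, fins radiating from a hub, about 0.05 kg. Origin: centre of its underside; z up.
- board_cpu: Blue circuit board on a dark pallet (3 mm larger all round) fixed to the bench, board top 12 mm high. Origin: at bench level, below the centre of chip and white outline; x along the longer side. Processor board, 100 x 88 mm: steel-lidded processor (lid 30 mm square), top 16 mm above the bench, in a square outline 60 x 60 mm. Jacks: corner +x -y 24 mm high, corner +x +y 19 mm.
- board_ctrl: Blue circuit board on a dark pallet (3 mm larger all round) fixed to the bench, board top 12 mm high. Origin: at bench level, below the centre of chip and white outline; x along the longer side. Controller board, 72 x 64 mm: black chip 17 mm square, top 14.5 mm above the bench, in a square outline 34 x 34 mm. Other parts stay below 19 mm.
- board_drive: Blue circuit board on a dark pallet (3 mm larger all round) fixed to the bench, board top 12 mm high. Origin: at bench level, below the centre of chip and white outline; x along the longer side. Motor drive board, 104 x 68 mm: three black power transistors in a row along x (64 x 20 mm), tops 17 mm above the bench, in one oblong outline 78 mm (x) x 36 mm (y). Other parts stay below 20 mm.
- board_radio: Blue circuit board on a dark pallet (3 mm larger all round) fixed to the bench, board top 12 mm high. Origin: at bench level, below the centre of chip and white outline; x along the longer side. Radio board, 84 x 76 mm: black chip 23 mm square, top 15 mm above the bench, in a round outline of 50 mm diameter. Other parts stay below 19 mm.
- solder_reel: Bystander: reel of solder wire with dark blue flanges standing on one flange, 62 mm diameter, 48 mm high, 0.5 kg, loose. Origin: centre of its underside; z up.
- flux_jar: Bystander: white plastic flux jar with screw lid, 47 mm diameter, 52 mm high, 0.14 kg, loose. Origin: centre of its underside; z up.
There are look-alikes about, which are no part of the job. What is shaped like the sink_small but green is not meant.

How it is judged:
By the outcome, as a careful person would: the job done as asked, in the order asked, and still so for the second after the job is handed in, with the robot touching nothing.
It also fails if it takes over 112 s, if anything falls off the work surface, if the arm or the gripper's body presses on something with over 40 N, if the wrist force passes 120 N, or if a joint passes its speed limit or range.

ROBOT

A 6-joint arm with a two-finger parallel gripper is mounted at the origin on the work surface. World frame = base frame: x ahead of the robot, y to its left, z up, the work surface at z = 0. Lengths are in mm, angles in rad, forces in N, time in s.
With the tool pointing down it reaches from about 350 to 975 mm from the base axis. Payload 7.1 kg.
Tool frame: the origin (TCP) lies between the finger pads; the fingertips stand 14 mm ahead of it and the grasp point (between the pads) lies 5 mm behind it; z points along the fingers, y is the line along which they close (so a half turn about z gives the same grasp; the last joint's range is limited). The gripper opens to 88 mm and grips with 3 to 60 N. Pads are 20 mm wide; open, the fingers measure 115 mm over their backs; the gripper's body (75 mm by 178 mm) begins 61 mm behind the grasp point.
Start: joints at [1.1, 0.423, 1.63, -0, 1.089, -0.019], TCP at [272.834, 562.287, 236.675] pointing down, gripper open.
Joint ranges: [-3, 3], [-0.9, 2.11], [0.09, 2.58], [-1.31, 4.45], [0.11, 2.69], [-2.54, 2.54]. Speed limits (rad/s): [2.39, 2.39, 3.01, 3.14, 3.14, 3.14].

INTERFACE

Orientations are given as a rotation vector (axis times angle).
In Python, from workcell import ctrl gives the robot as it stands. The module is installed in compiled form; this text tells all that it offers.
- The arm moves only by the tool servo_tool, never from a script. Its argument "plan" is a list of rows, each a list of 3 entries, a list of its own where there are three numbers: the closure, from 0 (fully open) to 1 (shut), then the shift along the world's x, y, z in mm, then the turn about the world's z in degrees. In form: [[hand, [x, y, z], yaw], ...]. A call has 1 to 10 rows; each row is the pose to reach, as a shift and turn from the pose commanded when the call began; what a row does not reach only later rows make up. A row lasts 1/12 s, in which the tool goes at most 41.7 mm and 7.16 degrees, less where a joint would pass 70% of its speed; a pose out of reach is approached as far as the arm can. A call with a gripper value outside its range is refused whole. The fingers move at their own pace and stop on an object; the grip force is fixed at half the most. Time passes only in rows, so rows that repeat a pose let the fingers close. It gives the time, the measured TCP pose, the force, the opening and the grip force at its end, in the units of the state.
- ctrl.get_obs(): the state, without advancing time (a new reading comes with each control period).
- ctrl.get_image(name): name is "side" or "top" or "wrist"; returns the picture (480x640x3 uint8, blue, green, red); there is no depth.
- ctrl.camera_info(name): a dict with "fovy" (degrees; the focal length in pixels is half the picture's height over the tangent of half this angle, whatever the lens; pixels are square), "cx", "cy" (the principal point, pixels), "rvec" (rotation vector, rad) and "tvec" (3), from world to camera coordinates, as OpenCV has them; the wrist camera has in their place "T_tool_cam" (4x4, takes a point from camera to tool coordinates, whose origin is the TCP and whose axes are the flange's). Camera axes: x right, y down, z forward; pixel columns grow to the right and rows downward; lengths in mm; the calibration is good to about 2 mm. A picture is of the moment at which its call begins: read the wrist's pose just before it. camera_info takes no time and is no camera call.
- ctrl.close_job(): hands the job in; it is judged then, once.
The state is a dict: "t": time; "qpos": joint angles; "qvel": joint speeds; "joint_torque": joint torques, N m; "ee_pos": TCP position; "orientation": TCP orientation; "ft_force": force on the tool from outside, world axes, zero at the start; "moment": the same for the moment, N m; "width": finger opening in mm; "grasp_force": force on a finger pad.
Only numpy, scipy, OpenCV 4.12 (cv2) and the standard library are available. Lean on these libraries where they do the work, as an engineer would, in place of code of your own. Each camera call takes 0.05 s, during which the arm holds its last target. There are 200 camera calls.

## Working session

There is one attempt and no reset: what is moved stays moved. The work goes in short steps, Python scripts to look and compute and a tool call to move; the robot and the scene stay as the last step left them, time stands still between calls to the robot, and variables do not carry over. Pictures are saved under pics/ and viewed, at most 14 in all, crops included, and the job is handed in when it is done.

Besides the shell and the picture viewer there is one more tool, called after "Emit:" by a JSON object that holds its "api" and its "payload", one argument or row to a line. servo_tool: Moves the arm, as the interface text tells. Its arguments: {"type":"object","properties":{"plan":{"type":"array"}},"required":["plan"]}

```bash
mkdir -p pics
cat > h.py <<'E'
import numpy as np, cv2
from workcell import ctrl
def cam(name,obs=None):
    i=ctrl.camera_info(name); f=240/np.tan(np.radians(i["fovy"])/2)
    K=np.array([[f,0,i["cx"]],[0,f,i["cy"]],[0,0,1.]])
    if "rvec" in i:
        R=cv2.Rodrigues(np.array(i["rvec"],float))[0]; t=np.array(i["tvec"],float).ravel()
    else:
        obs=obs or ctrl.get_obs()
        T=np.eye(4); T[:3,:3]=cv2.Rodrigues(np.array(obs["orientation"],float))[0]; T[:3,3]=obs["ee_pos"]
        W=np.linalg.inv(T@np.array(i["T_tool_cam"])); R=W[:3,:3]; t=W[:3,3]
    return K,R,t
def world(c,px,z):
    K,R,t=c; d=R.T@np.linalg.solve(K,[px[0],px[1],1.]); o=-R.T@t
    return o+d*(z-o[2])/d[2]
def pix(c,P):
    K,R,t=c; p=K@(R@np.array(P,float)+t); return p[:2]/p[2]
E
python3 - <<'E'
from h import *
for n in ["top","side"]:
    cv2.imwrite(f"pics/{n}0.png",ctrl.get_image(n)); i=ctrl.camera_info(n); print(i)
    c=cam(n); print(-c[1].T@c[2])
print(ctrl.camera_info("wrist")); o=ctrl.get_obs(); print(o["t"],o["ee_pos"],o["orientation"],o["width"])
E
```

```text
{'fovy': 56.046189406356234, 'cx': 318.04146721714545, 'cy': 236.2739850558248, 'rvec': array([ 2.18249243, -2.1695498 ,  0.09309687]), 'tvec': array([  21.28560542,  507.09920833, 1111.5824973 ])}
[ 408.25999831   22.12118553 1151.54364195]
{'fovy': 52.26199075174058, 'cx': 315.7446707056548, 'cy': 243.01877385030087, 'rvec': array([ 2.20011756, -0.15747285,  0.07738944]), 'tvec': array([-507.63697849,   64.57929694, 1006.81868588])}
[ 394.14420977 -837.2256094   647.49770241]
{'fovy': 68.23897679802616, 'cx': 318.88603775877533, 'cy': 242.14331072703214, 'T_tool_cam': array([[ 1.86012658e-03, -9.54664084e-01, -2.97679402e-01,
         8.36339050e+01],
       [ 9.99998265e-01,  1.80516909e-03,  4.59532157e-04,
        -3.33769693e-01],
       [ 9.86628093e-05, -2.97679740e-01,  9.54665786e-01,
        -1.48294902e+02],
       [ 0.00000000e+00,  0.00000000e+00,  0.00000000e+00,
         1.00000000e+00]])}
0.1 [272.61506878 561.88114286 235.98106566] [-7.03603299e-01 -3.06142677e+00  2.06712738e-03] 87.56755757967974
```

View pics/top0.png

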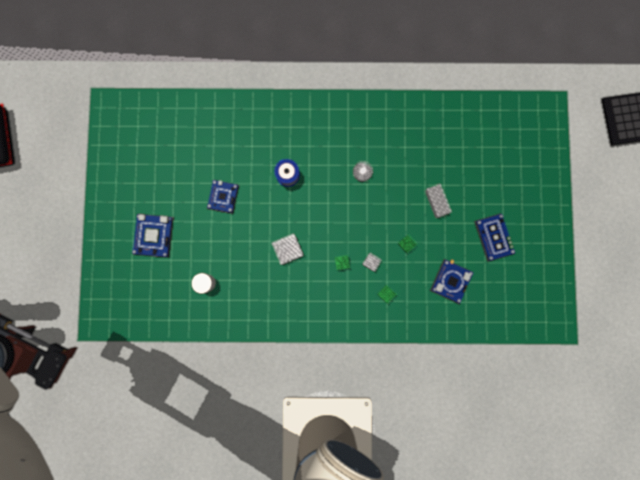

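View pics/side0.png

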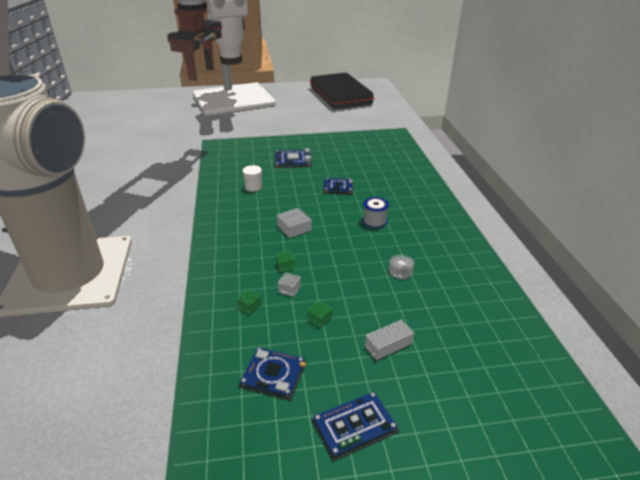

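Top view: cpu (152,236), ctrl (223,197), drive (495,237), radio (453,281) boards; sinks large (288,249), round (363,171), long (439,201), small grey (372,262); green look-alikes at (342,263), (407,243) and (388,294); reel (288,173), jar (203,284). The side view agrees.

Run:
```python
from h import *
c=cam("top")
for n,p,z in [("cpu",(152,236),14),("ctrl",(223,197),13),("drive",(495,237),13),("radio",(453,281),13),("large",(288,249),30),("round",(363,171),26),("long",(439,201),28),("small",(372,262),26),("reel",(287,173),48),("jar",(203,284),52),("g1",(342,263),26),("g2",(407,243),26),("g3",(388,294),26)]:
    w=world(c,p,z); print(n,w.round(), np.hypot(*w[:2]).round())
# where the wrist cam looks, at start
c=cam("wrist"); print([world(c,p,15).round() for p in [(320,240),(0,0),(639,0),(0,479),(639,479)]])
print(cv2.Rodrigues(np.array(ctrl.get_obs()["orientation"]))[0].round(2))
cv2.imwrite("pics/w0.png",ctrl.get_image("wrist"))
```

```text
cpu [506. 445.  14.] 674.0
ctrl [607. 268.  13.] 663.0
drive [ 509. -424.   13.] 662.0
radio [ 397. -315.   13.] 507.0
large [474.  99.  30.] 484.0
round [674. -89.  26.] 679.0
long [ 597. -280.   28.] 660.0
small [ 443. -111.   26.] 457.0
reel [662. 102.  48.] 670.0
jar [386. 303.  52.] 491.0
g1 [440. -36.  26.] 442.0
g2 [ 491. -198.   26.] 530.0
g3 [ 364. -150.   26.] 394.0
[array([299., 550.,  15.]), array([-30., 388.,  15.]), array([220., 906.,  15.]), array([418.,   2.,  15.]), array([800., 796.,  15.])]
[[-0.9   0.44 -0.  ]
 [ 0.44  0.9  -0.  ]
 [ 0.   -0.   -1.  ]]
```

View pics/w0.png

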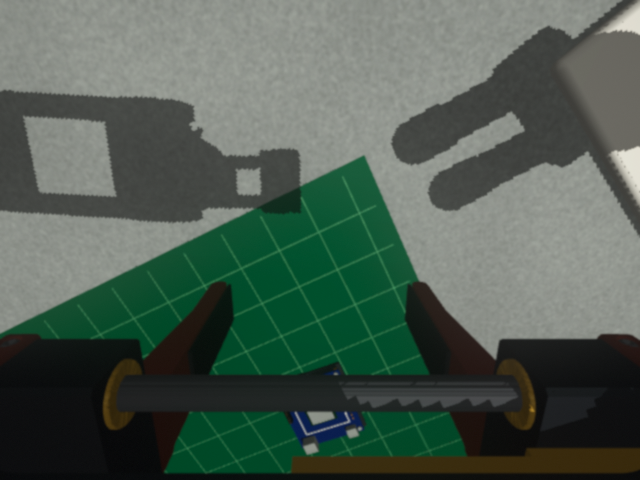

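Wrist view: the cpu board is at about (325,410), behind the gripper parts. The area above row ~280 is clear, so targets should sit at tool x ≈ +30 mm.

Emit:
{"api": "servo_tool", "payload": {
  "plan": [
    [0,[260,-130,-117],0],
    [0,[260,-130,-117],0],
    [0,[260,-130,-117],0],
    [0,[260,-130,-117],0],
    [0,[260,-130,-117],0],
    [0,[260,-130,-117],0],
    [0,[260,-130,-117],0],
    [0,[260,-130,-117],0],
    [0,[260,-130,-117],0],
    [0,[260,-130,-117],0]
  ]
}}

```text
t: 0.98
ee_pos: [533.1, 431.2, 118.6]
orientation: [-0.707, -3.06, 0.002]
ft_force: [-0.1, 0.6, 0.1]
width: 87.2
grasp_force: 0.0
```

```bash
cat >> h.py <<'E'
import pickle
def snap(n):
    o=ctrl.get_obs(); im=ctrl.get_image("wrist"); cv2.imwrite(f"pics/{n}.png",im)
    pickle.dump((im,cam("wrist",o),o),open(f"pics/{n}.pkl","wb")); print(n,o["t"],np.round(o["ee_pos"],1),np.round(o["orientation"],3))
E
python3 -c "
from h import *
snap('cpu')"
```

```text
cpu 0.9833 [533.1 431.2 118.6] [-7.07e-01 -3.06e+00  2.00e-03]
```

Emit:
{"api": "servo_tool", "payload": {
  "plan": [
    [0,[101,-177,0],0],
    [0,[101,-177,0],0],
    [0,[101,-177,0],0],
    [0,[101,-177,0],0],
    [0,[101,-177,0],0],
    [0,[101,-177,0],0],
    [0,[101,-177,0],0],
    [0,[101,-177,0],0]
  ]
}}

```text
t: 1.7
ee_pos: [633.0, 256.7, 120.3]
orientation: [0.702, 3.062, 0.001]
ft_force: [0.5, 0.3, -0.5]
width: 87.9
grasp_force: 0.0
```

```bash
python3 -c "
from h import *
snap('ctrl')"
```

```text
ctrl 1.7 [633.  256.7 120.3] [7.020e-01 3.062e+00 1.000e-03]
```

Emit:
{"api": "servo_tool", "payload": {
  "plan": [
    [0,[-133,-169,0],0],
    [0,[-133,-169,0],0],
    [0,[-133,-169,0],0],
    [0,[-133,-169,0],0],
    [0,[-133,-169,0],0],
    [0,[-133,-169,0],0],
    [0,[-133,-169,0],0],
    [0,[-133,-169,0],0]
  ]
}}

```text
t: 2.42
ee_pos: [501.7, 87.7, 120.4]
orientation: [0.702, 3.06, 0.002]
ft_force: [0.3, 0.4, 0.1]
width: 87.6
grasp_force: 0.0
```

```bash
python3 -c "
from h import *
snap('large')
a=[cv2.imread(f'pics/{n}.png')[:340,120:520] for n in ['cpu','ctrl','large']]
cv2.imwrite('pics/m1.png',np.hstack(a)[:, :])
m=np.hstack(a); cv2.imwrite('pics/m1.png',cv2.resize(m,(800,int(800*340/1200))))
"
```

```text
large 2.4167 [501.7  87.7 120.4] [7.02e-01 3.06e+00 2.00e-03]
```

View pics/m1.png

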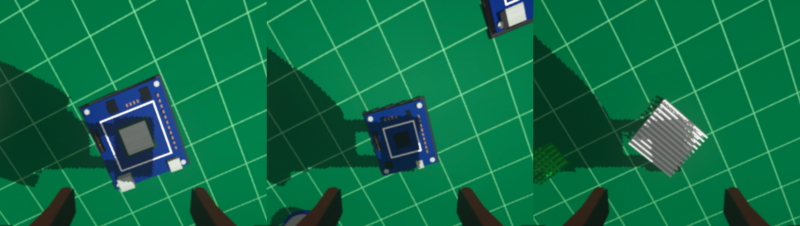

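Left to right: cpu outline about (136,137), ctrl outline about (402,140), large sink about (668,138). All three are clear. Continuing the tour.

Emit:
{"api": "servo_tool", "payload": {
  "plan": [
    [0,[200,-188,0],0],
    [0,[200,-188,0],0],
    [0,[200,-188,0],0],
    [0,[200,-188,0],0],
    [0,[200,-188,0],0],
    [0,[200,-188,0],0],
    [0,[200,-188,0],0],
    [0,[200,-188,0],0],
    [0,[200,-188,0],0],
    [0,[200,-188,0],0]
  ]
}}

```text
t: 3.3
ee_pos: [700.8, -100.0, 118.9]
orientation: [-0.701, -3.061, -0.0]
ft_force: [-0.0, 0.7, -0.2]
width: 87.6
grasp_force: 0.0
```

```bash
python3 -c "
from h import *
snap('round')"
```

```text
round 3.3 [ 700.8 -100.   118.9] [-0.701 -3.061 -0.   ]
```

Emit:
{"api": "servo_tool", "payload": {
  "plan": [
    [0,[-77,-191,0],0],
    [0,[-77,-191,0],0],
    [0,[-77,-191,0],0],
    [0,[-77,-191,0],0],
    [0,[-77,-191,0],0],
    [0,[-77,-191,0],0],
    [0,[-77,-191,0],0],
    [0,[-77,-191,0],0]
  ]
}}

```text
t: 4.02
ee_pos: [623.9, -291.3, 119.8]
orientation: [-0.703, -3.062, -0.001]
ft_force: [0.2, 0.4, -0.9]
width: 88.0
grasp_force: 0.0
```

```bash
python3 -c "
from h import *
snap('long')"
```

```text
long 4.0167 [ 623.9 -291.3  119.8] [-7.030e-01 -3.062e+00 -1.000e-03]
```

Emit:
{"api": "servo_tool", "payload": {
  "plan": [
    [0,[-88,-144,0],0],
    [0,[-88,-144,0],0],
    [0,[-88,-144,0],0],
    [0,[-88,-144,0],0],
    [0,[-88,-144,0],0],
    [0,[-88,-144,0],0],
    [0,[-88,-144,0],0]
  ]
}}

```text
t: 4.65
ee_pos: [536.8, -435.1, 119.6]
orientation: [-0.702, -3.062, -0.001]
ft_force: [-0.4, 1.0, 0.1]
width: 87.9
grasp_force: 0.0
```

```bash
python3 -c "
from h import *
snap('drive')"
```

```text
drive 4.65 [ 536.8 -435.1  119.6] [-7.020e-01 -3.062e+00 -1.000e-03]
```

Emit:
{"api": "servo_tool", "payload": {
  "plan": [
    [0,[-112,109,0],0],
    [0,[-112,109,0],0],
    [0,[-112,109,0],0],
    [0,[-112,109,0],0],
    [0,[-112,109,0],0],
    [0,[-112,109,0],0],
    [0,[-112,109,0],0]
  ]
}}

```text
t: 5.28
ee_pos: [425.9, -327.5, 120.4]
orientation: [0.7, 3.06, -0.002]
ft_force: [-0.3, 0.2, -1.1]
width: 87.9
grasp_force: 0.0
```

```bash
python3 -c "
from h import *
snap('radio')"
```

```text
radio 5.2833 [ 425.9 -327.5  120.4] [ 7.00e-01  3.06e+00 -2.00e-03]
```

Emit:
{"api": "servo_tool", "payload": {
  "plan": [
    [0,[46,204,0],0],
    [0,[46,204,0],0],
    [0,[46,204,0],0],
    [0,[46,204,0],0],
    [0,[46,204,0],0],
    [0,[46,204,0],0],
    [0,[46,204,0],0],
    [0,[46,204,0],0]
  ]
}}

```text
t: 6.0
ee_pos: [471.1, -123.9, 119.7]
orientation: [0.701, 3.061, -0.0]
ft_force: [0.0, 0.3, 0.6]
width: 87.9
grasp_force: 0.0
```

```bash
python3 -c "
from h import *
snap('small')
a=[cv2.imread(f'pics/{n}.png')[60:320,180:440] for n in ['round','long','drive','radio','small','large','cpu','ctrl']]
m=np.vstack([np.hstack(a[:4]),np.hstack(a[4:])]); print(m.shape);cv2.imwrite('pics/m2.png',cv2.resize(m,(800,400)))
"
```

```text
small 6.0 [ 471.1 -123.9  119.7] [ 0.701  3.061 -0.   ]
(520, 1040, 3)
```

View pics/m2.png

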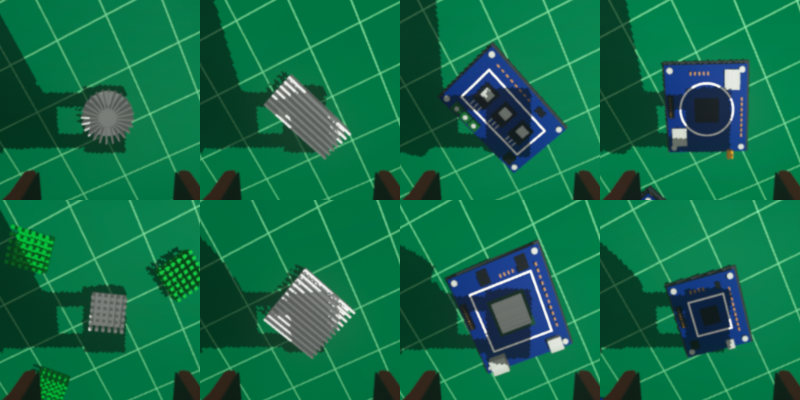

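Clear views of all eight targets, and the small sink is the grey one next to the green look-alikes. Next I fit the known shapes to segmented masks.

```bash
cat > fit.py <<'E'
from h import *
from scipy.optimize import minimize
SINK={'large':(58,58,30),'small':(32,32,26),'long':(76,34,28),'round':(48,48,26)}
BOARD={'cpu':(60,60),'ctrl':(34,34),'drive':(78,36),'radio':(50,50)}
CMD={'cpu':(532.8,432.3),'ctrl':(633.8,255.3),'large':(500.8,86.3),'round':(700.8,-101.7),'long':(623.8,-292.7),'drive':(535.8,-436.7),'radio':(423.8,-327.7),'small':(469.8,-123.7)}
def camcmd(x,y,z,yaw):  # yaw: angle of tool x, deg
    T=np.eye(4); a=np.radians(yaw); T[:3,:3]=[[np.cos(a),np.sin(a),0],[np.sin(a),-np.cos(a),0],[0,0,-1]]; T[:3,3]=(x,y,z)
    i=ctrl.camera_info("wrist"); K=cam("wrist")[0]; W=np.linalg.inv(T@np.array(i["T_tool_cam"])); return K,W[:3,:3],W[:3,3]
def hull(c,kind,p,zoff=0):
    x,y,th=p; 
    if kind in('round','radio'):
        a=np.arange(0,2*np.pi,.1); s=24 if kind=='round' else 25; q=np.c_[s*np.cos(a),s*np.sin(a)]
    else:
        l,w=(SINK.get(kind) or BOARD[kind])[:2]; q=np.array([[-l,-w],[l,-w],[l,w],[-l,w]])/2
    C,S=np.cos(th),np.sin(th); q=q@np.array([[C,S],[-S,C]])+[x,y]
    zs=[zoff,zoff+SINK[kind][2]] if kind in SINK else [12]
    P=np.array([pix(c,(*r,z)) for r in q for z in zs]).astype(np.float32)
    return cv2.convexHull(P)[:,0]
def mask(im,c,kind,p0,r=60):
    hsv=cv2.cvtColor(im,cv2.COLOR_BGR2HSV); B,G,R=[im[...,i].astype(int) for i in range(3)]
    if kind in SINK: m=((hsv[...,1]<90)&(hsv[...,2]>25)).astype(np.uint8)
    else: m=((R>90)&(R>0.62*B)).astype(np.uint8)
    u=pix(c,(*p0,15)); n,l,st,ce=cv2.connectedComponentsWithStats(m,connectivity=8)
    best=None
    for k in range(1,n):
        if kind in SINK: 
            if st[k,4]>300 and (best is None or np.hypot(*(ce[k]-u))<best[0]): best=(np.hypot(*(ce[k]-u)),k)
        else:
            a=st[k,2]*st[k,3]
            if np.hypot(*(ce[k]-u))<25 and a<40000 and (best is None or -a<best[0]): best=(-a,k)
    pts=np.argwhere(l==best[1])[:,::-1].astype(np.int32)
    return cv2.convexHull(pts)[:,0].astype(np.float32)
def fit(im,c,kind,p0,zoff=0):
    h=mask(im,c,kind,p0)+0.0
    def cost(p):
        q=hull(c,kind,p,zoff); i,_=cv2.intersectConvexConvex(q,h); a=cv2.contourArea(q); b=cv2.contourArea(h)
        return 1-i/(a+b-i)
    r=min((minimize(cost,(*p0,t),method='Nelder-Mead',options=dict(initial_simplex=[(p0[0],p0[1],t),(p0[0]+4,p0[1],t),(p0[0],p0[1]+4,t),(p0[0],p0[1],t+.2)],xatol=.01,fatol=1e-5,maxiter=600)) for t in np.radians(np.arange(0,180,30))),key=lambda r:r.fun)
    return r.x,1-r.fun,h
E
python3 - <<'E'
from fit import *
P0={'cpu':(506,445),'ctrl':(607,268),'drive':(509,-424),'radio':(397,-315),'large':(474,99),'round':(674,-89),'long':(597,-280),'small':(443,-111)}
tiles=[]
for k in ['round','long','drive','radio','small','large','cpu','ctrl']:
    im,c0,o=pickle.load(open(f"pics/{k}.pkl","rb")); c=camcmd(*CMD[k],119.7,154.11)
    p,s,h=fit(im,c,k,P0[k]); print(k,p[:2].round(1),np.degrees(p[2]).round(1)%180,'iou',round(s,3), 'hull area ratio',round(cv2.contourArea(h)/cv2.contourArea(hull(c,k,p)),3))
    big=cv2.resize(im,None,fx=3,fy=3,interpolation=cv2.INTER_CUBIC)
    cv2.polylines(big,[np.round(hull(c,k,p)*3+1).astype(int)],True,(0,0,255),1); u=(pix(c,(*p[:2],15))*3).astype(int); tiles.append(big[u[1]-150:u[1]+150,u[0]-200:u[0]+200][:, 25:-25] if 0 else cv2.resize(big[u[1]-200:u[1]+200,u[0]-200:u[0]+200],(200,200),interpolation=cv2.INTER_AREA))
cv2.imwrite('pics/f.png',cv2.resize(np.vstack([np.hstack(tiles[:4]),np.hstack(tiles[4:])]),(800,400)))
E
```

```text
round [675.3 -89.4] 152.8 iou 0.977 hull area ratio 0.978
long [ 598.3 -280.2] 20.9 iou 0.975 hull area ratio 1.02
drive [ 505.5 -425.8] 17.19999999999999 iou 0.903 hull area ratio 1.107
radio [ 391.5 -310.4] 31.2 iou 0.595 hull area ratio 1.68
small [ 441.1 -109.8] 59.7 iou 0.969 hull area ratio 1.026
large [472.6 101.4] 23.9 iou 0.983 hull area ratio 1.014
cpu [505.1 450.9] 85.4 iou 0.908 hull area ratio 1.1
ctrl [608.5 270.7] 78.3 iou 0.898 hull area ratio 1.113
```

View pics/f.png

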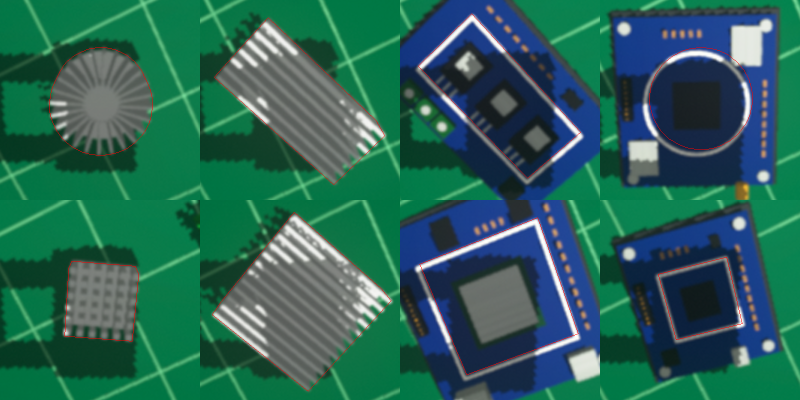

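Sink fits follow the edges well. The radio mask picked up a connector, so I need to restrict it. To find the camera's constant bias, I'll look at the small sink again after a half turn.

Emit:
{"api": "servo_tool", "payload": {
  "plan": [
    [0,[-56,26,0],-70],
    [0,[-56,26,0],-70],
    [0,[-56,26,0],-70],
    [0,[-56,26,0],-70],
    [0,[-56,26,0],-70],
    [0,[-56,26,0],-70],
    [0,[-56,26,0],-70],
    [0,[-56,26,0],-70],
    [0,[-56,26,0],-70],
    [0,[-56,26,0],-70]
  ]
}}

```text
t: 6.88
ee_pos: [414.1, -99.5, 119.7]
orientation: [2.342, 2.093, 0.0]
ft_force: [0.4, -0.2, -0.0]
width: 88.0
grasp_force: 0.0
```

Emit:
{"api": "servo_tool", "payload": {
  "plan": [
    [0,[0,0,0],-70],
    [0,[0,0,0],-70],
    [0,[0,0,0],-70],
    [0,[0,0,0],-70],
    [0,[0,0,0],-70],
    [0,[0,0,0],-70],
    [0,[0,0,0],-70],
    [0,[0,0,0],-70],
    [0,[0,0,0],-70],
    [0,[0,0,0],-70]
  ]
}}

```text
t: 7.72
ee_pos: [414.1, -99.5, 119.7]
orientation: [3.119, 0.371, 0.001]
ft_force: [-0.3, -0.2, -0.5]
width: 87.7
grasp_force: 0.0
```

Emit:
{"api": "servo_tool", "payload": {
  "plan": [
    [0,[0,0,0],-40],
    [0,[0,0,0],-40],
    [0,[0,0,0],-40],
    [0,[0,0,0],-40],
    [0,[0,0,0],-40],
    [0,[0,0,0],-40],
    [0,[0,0,0],-40],
    [0,[0,0,0],-40]
  ]
}}

```text
t: 8.38
ee_pos: [414.0, -99.0, 119.7]
orientation: [3.062, -0.704, 0.001]
ft_force: [0.2, 0.2, -0.4]
width: 87.9
grasp_force: 0.0
```

```bash
sed -i "s/'cpu':(60,60),'ctrl':(34,34),'drive':(78,36)/'cpu':(62.8,62.8),'ctrl':(35.8,35.8),'drive':(80.5,38.5)/; s/s=24 if kind=='round' else 25/s=24 if kind=='round' else 26/" fit.py
python3 - <<'E'
s=open('fit.py').read()
s=s.replace("    u=pix(c,(*p0,15)); n,","    if kind=='radio':\n        z=np.zeros_like(m); cv2.fillPoly(z,[np.array([pix(c,(p0[0]+29*np.cos(a),p0[1]+29*np.sin(a),12)) for a in np.arange(0,6.3,.1)]).astype(np.int32)],1); m&=z\n    u=pix(c,(*p0,15)); n,")
open('fit.py','w').write(s)
E
python3 - <<'E'
from fit import *
snap('small2')
im,_,o=pickle.load(open("pics/small2.pkl","rb")); c=camcmd(413.8,-97.7,119.7,154.11-180)
p,s,h=fit(im,c,'small',(442,-110)); print('small2',p[:2].round(1),np.degrees(p[2]).round(1)%180,s)
P0={'cpu':(505,451),'ctrl':(608,271),'drive':(506,-426),'radio':(396,-313)}
for k in P0:
    im,c0,o=pickle.load(open(f"pics/{k}.pkl","rb")); c=camcmd(*CMD[k],119.7,154.11)
    p,s,h=fit(im,c,k,P0[k])
    if k=='radio': p,s,h=fit(im,c,k,p[:2])
    print(k,p[:2].round(1),np.degrees(p[2]).round(1)%180,'iou',round(s,3), 'ratio',round(cv2.contourArea(h)/cv2.contourArea(hull(c,k,p)),3))
E
```

```text
small2 8.3833 [414.  -99.  119.7] [ 3.062e+00 -7.040e-01  1.000e-03]
small2 [ 441.7 -108.7] 58.7 0.9595702800037202
cpu [509.4 448.9] 175.4 iou 0.986 ratio 1.011
ctrl [612.1 269.8] 79.3 iou 0.982 ratio 1.006
drive [ 509.9 -427.2] 16.900000000000006 iou 0.985 ratio 1.008
radio [ 395.7 -313.7] 59.6 iou 0.952 ratio 1.044
```

Run:
```python
from fit import *
for i in range(3):
    o=ctrl.get_obs(); print(np.round(o["ee_pos"],2),np.round(o["qpos"],4)); ctrl.get_image("wrist")
P0={'cpu':(509,449),'ctrl':(612,270),'drive':(510,-427),'radio':(395.7,-313.7),'large':(473,101),'round':(675,-89),'long':(598,-280),'small':(441,-109),'small2':(441,-109)}
for k in P0:
    im,_,o=pickle.load(open(f"pics/{k}.pkl","rb")); r=np.array(o['orientation']); yaw=np.degrees(2*np.arctan2(r[1],r[0])); c=camcmd(*o['ee_pos'],yaw)
    kk=k.replace('2',''); p,s,h=fit(im,c,kk,P0[k]); print(k,round(yaw%360,1),p[:2].round(1),np.degrees(p[2]).round(1)%180,'iou',round(s,3))
```

```text
[413.96 -98.78 119.68] [-2.6220e-01  3.3620e-01  2.1373e+00 -1.0000e-04  6.6790e-01  1.7599e+00]
[413.91 -98.56 119.68] [-2.6170e-01  3.3610e-01  2.1374e+00 -1.0000e-04  6.6790e-01  1.7603e+00]
[413.86 -98.32 119.66] [-2.6120e-01  3.3610e-01  2.1376e+00 -1.0000e-04  6.6790e-01  1.7608e+00]
cpu 154.0 [509.6 447.8] 175.2 iou 0.99
ctrl 154.2 [611.4 271.1] 79.3 iou 0.98
drive 154.2 [ 510.9 -425.6] 16.9 iou 0.986
radio 154.2 [ 397.8 -313.6] 95.1 iou 0.947
large 154.2 [476.5 102. ] 23.8 iou 0.98
round 154.2 [678.2 -88.3] 32.8 iou 0.972
long 154.1 [ 601.4 -279.5] 20.900000000000006 iou 0.974
small 154.2 [ 445.4 -110.8] 59.8 iou 0.969
small2 334.1 [ 441.9 -110. ] 58.7 iou 0.96
```

```bash
for i in 1 2; do python3 -c "
from h import *
i=ctrl.camera_info('wrist');print(i['fovy'],i['cx'],i['cy']);print(i['T_tool_cam'].round(4))"; done
```

```text
68.23897679802616 318.88603775877533 242.14331072703214
[[ 1.900000e-03 -9.544000e-01 -2.986000e-01  8.088220e+01]
 [ 1.000000e+00  1.700000e-03  6.000000e-04  3.326000e-01]
 [-1.000000e-04 -2.986000e-01  9.544000e-01 -1.482955e+02]
 [ 0.000000e+00  0.000000e+00  0.000000e+00  1.000000e+00]]
68.23897679802616 318.88603775877533 242.14331072703214
[[ 1.900000e-03 -9.544000e-01 -2.986000e-01  8.088220e+01]
 [ 1.000000e+00  1.700000e-03  6.000000e-04  3.326000e-01]
 [-1.000000e-04 -2.986000e-01  9.544000e-01 -1.482955e+02]
 [ 0.000000e+00  0.000000e+00  0.000000e+00  1.000000e+00]]
```

Run:
```python
from h import *
for k in ['cpu','ctrl','large','round','long','drive','radio','small','small2']:
    im,(K,R,t),o=pickle.load(open(f"pics/{k}.pkl","rb"))
    W=np.eye(4);W[:3,:3]=R;W[:3,3]=t;T=np.eye(4);T[:3,:3]=cv2.Rodrigues(np.array(o['orientation']))[0];T[:3,3]=o['ee_pos']
    C=np.linalg.inv(W@T); print(k,C[:3,3].round(2),cv2.Rodrigues(C[:3,:3])[0].ravel().round(4),o['qvel'].round(3)[[0,5]],'tilt',np.round(o['orientation'],3)[2])
```

```text
cpu [  83.63   -0.33 -148.29] [-0.2373 -0.237   1.5559] [0.041 0.004] tilt 0.002
ctrl [  83.63   -0.33 -148.3 ] [-0.2373 -0.237   1.5559] [ 0.021 -0.003] tilt 0.001
large [  83.63   -0.33 -148.3 ] [-0.2373 -0.237   1.5559] [ 0.012 -0.002] tilt 0.002
round [  83.63   -0.33 -148.29] [-0.2373 -0.237   1.5559] [ 0.007 -0.001] tilt -0.0
long [  83.63   -0.33 -148.3 ] [-0.2373 -0.237   1.5559] [ 0.023 -0.003] tilt -0.001
drive [  83.63   -0.33 -148.3 ] [-0.2373 -0.237   1.5559] [ 0.023 -0.003] tilt -0.001
radio [  83.63   -0.33 -148.3 ] [-0.2373 -0.237   1.5559] [-0.013 -0.003] tilt -0.002
small [  83.63   -0.33 -148.3 ] [-0.2373 -0.237   1.5559] [-0.037  0.002] tilt -0.0
small2 [  80.88    0.33 -148.3 ] [-0.2382 -0.2377  1.5558] [ 0.009 -0.012] tilt 0.001
```

The reported calibration error stays fixed in world axes: it flips in the tool frame after the half turn. So the true mount is the average of the two readings, and I recompute with that.

```bash
python3 - <<'E'
s=open('fit.py').read()
s=s.replace('np.linalg.inv(T@np.array(i["T_tool_cam"]))','np.linalg.inv(T@TT)').replace('def camcmd','TT=np.eye(4); TT[:3,:3]=cv2.Rodrigues(np.array([-.23775,-.23735,1.55585]))[0]; TT[:3,3]=(82.26,0,-148.3)\ndef camcmd')
s+='''
def meas(k,p0,kind=None,zoff=0):
    im,_,o=pickle.load(open(f"pics/{k}.pkl","rb")); r=np.array(o['orientation']); yaw=np.degrees(2*np.arctan2(r[1],r[0])); c=camcmd(*o['ee_pos'],yaw)
    p,s,h=fit(im,c,kind or k,p0,zoff); print(k,kind or '','toolx',round(yaw%360,1),p[:2].round(1),'th',(np.degrees(p[2])%180).round(1),'iou',round(s,3),'ratio',round(cv2.contourArea(h)/cv2.contourArea(hull(c,kind or k,p,zoff)),3)); return p,c,h,im
'''
open('fit.py','w').write(s)
E
python3 - <<'E'
from fit import *
P0={'cpu':(509,449),'ctrl':(612,270),'drive':(510,-427),'radio':(397,-313.7),'large':(473,101),'round':(675,-89),'long':(598,-280),'small':(441,-109)}
for k in P0: meas(k,P0[k])
meas('small2',(441,-109),'small')
E
```

```text
cpu  toolx 154.0 [508.1 448.1] th 175.2 iou 0.99 ratio 1.002
ctrl  toolx 154.2 [609.9 271.4] th 169.3 iou 0.98 ratio 1.011
drive  toolx 154.2 [ 509.3 -425.3] th 16.9 iou 0.986 ratio 1.007
radio  toolx 154.2 [ 396.3 -313.3] th 99.6 iou 0.952 ratio 1.046
large  toolx 154.2 [475.  102.3] th 23.8 iou 0.98 ratio 1.019
round  toolx 154.2 [676.7 -88. ] th 67.0 iou 0.972 ratio 0.972
long  toolx 154.1 [ 599.9 -279.2] th 20.9 iou 0.974 ratio 1.021
small  toolx 154.2 [ 443.9 -110.4] th 149.8 iou 0.969 ratio 1.027
small2 small toolx 334.1 [ 443.4 -110.3] th 148.7 iou 0.96 ratio 1.037
```

Emit:
{"api": "servo_tool", "payload": {
  "plan": [
    [0,[30,-12.7,-60],-4.8],
    [0,[30,-12.7,-60],-4.8],
    [0,[30,-12.7,-80],-4.8],
    [0,[30,-12.7,-80],-4.8],
    [0,[30,-12.7,-99.5],-4.8],
    [0,[30,-12.7,-99.5],-4.8],
    [0,[30,-12.7,-99.5],-4.8],
    [0,[30,-12.7,-99.5],-4.8],
    [0.4,[30,-12.7,-99.5],-4.8],
    [0.5,[30,-12.7,-99.5],-4.8]
  ]
}}

```text
t: 9.42
ee_pos: [444.4, -110.5, 21.2]
orientation: [-3.03, 0.831, -0.003]
ft_force: [-0.5, 0.5, 0.5]
width: 77.9
grasp_force: 0.0
```

Emit:
{"api": "servo_tool", "payload": {
  "plan": [
    [1,[0,0,0],0],
    [1,[0,0,0],0],
    [1,[0,0,0],0],
    [1,[0,0,0],0],
    [1,[0,0,0],0],
    [1,[0,0,0],0]
  ]
}}

```text
t: 9.92
ee_pos: [443.8, -110.4, 20.2]
orientation: [-3.03, 0.831, 0.0]
ft_force: [-0.1, -0.3, -0.2]
width: 38.2
grasp_force: 0.0
```

Emit:
{"api": "servo_tool", "payload": {
  "plan": [
    [1,[0,0,0],0],
    [1,[0,0,0],0],
    [1,[0,0,0],0],
    [1,[0,0,20],0],
    [1,[0,0,50],0],
    [1,[0,0,80],0],
    [1,[0,0,80],0]
  ]
}}

```text
t: 10.5
ee_pos: [446.5, -111.1, 104.2]
orientation: [3.03, -0.831, 0.011]
ft_force: [1.0, -0.6, -0.2]
width: 32.1
grasp_force: 29.9
```

Emit:
{"api": "servo_tool", "payload": {
  "plan": [
    [1,[166.1,381.8,0],20],
    [1,[166.1,381.8,0],20],
    [1,[166.1,381.8,0],20],
    [1,[166.1,381.8,0],20],
    [1,[166.1,381.8,0],20],
    [1,[166.1,381.8,0],20],
    [1,[166.1,381.8,0],20],
    [1,[166.1,381.8,0],20],
    [1,[166.1,381.8,0],20],
    [1,[166.1,381.8,0],20]
  ]
}}

```text
t: 11.33
ee_pos: [609.9, 273.4, 99.1]
orientation: [3.127, -0.292, -0.001]
ft_force: [1.3, -0.4, 0.4]
width: 31.6
grasp_force: 29.9
```

Emit:
{"api": "servo_tool", "payload": {
  "plan": [
    [1,[0,0,0],0],
    [1,[0,0,0],0],
    [1,[0,0,0],0],
    [1,[0,0,0],0],
    [1,[0,0,0],0],
    [1,[0,0,0],0]
  ]
}}

```text
t: 11.83
ee_pos: [609.7, 270.0, 100.2]
orientation: [3.127, -0.295, -0.001]
ft_force: [-0.1, -0.0, 0.2]
width: 31.6
grasp_force: 29.9
```

Emit:
{"api": "servo_tool", "payload": {
  "plan": [
    [1,[0,0,-30],0],
    [1,[0,0,-50],0],
    [1,[0,0,-58],0],
    [1,[0,0,-60],0],
    [1,[0,0,-61],0],
    [1,[0,0,-62],0],
    [1,[0,0,-63],0],
    [1,[0,0,-63],0],
    [1,[0,0,-63],0],
    [1,[0,0,-63],0]
  ]
}}

```text
t: 12.67
ee_pos: [610.2, 271.5, 37.8]
orientation: [-3.128, 0.292, -0.001]
ft_force: [-0.0, 0.0, 0.5]
width: 31.9
grasp_force: 29.9
```

Emit:
{"api": "servo_tool", "payload": {
  "plan": [
    [1,[0,0,-1],0],
    [1,[0,0,-1],0],
    [1,[0,0,-2],0],
    [1,[0,0,-2],0],
    [1,[0,0,-2],0]
  ]
}}

```text
t: 13.08
ee_pos: [609.8, 271.3, 35.0]
orientation: [3.128, -0.293, -0.0]
ft_force: [-0.6, -0.5, -1.1]
width: 31.6
grasp_force: 29.9
```

Emit:
{"api": "servo_tool", "payload": {
  "plan": [
    [1,[0,0,-0.5],0],
    [1,[0,0,-0.8],0],
    [1,[0,0,-0.8],0],
    [1,[0,0,-0.8],0]
  ]
}}

```text
t: 13.42
ee_pos: [610.0, 271.4, 34.6]
orientation: [-3.128, 0.293, -0.0]
ft_force: [-1.3, -0.9, 3.9]
width: 31.6
grasp_force: 29.9
```

Emit:
{"api": "servo_tool", "payload": {
  "plan": [
    [0.4,[0,0,0],0],
    [0.4,[0,0,0],0],
    [0.4,[0,0,0],0],
    [0.4,[0,0,0],0],
    [0.4,[0,0,0],0],
    [0.4,[0,0,20],0],
    [0.4,[0,0,50],0],
    [0,[-29,6,85],0],
    [0,[-29,6,85],0],
    [0,[-29,6,85],0]
  ]
}}

```text
t: 14.25
ee_pos: [581.1, 278.2, 121.6]
orientation: [-3.126, 0.291, -0.005]
ft_force: [0.7, 0.2, -0.1]
width: 69.1
grasp_force: 0.0
```

```bash
cat > show.py <<'E'
import sys
from fit import *
# show.py snapname sink board zchip px py
n,s,b,z,x,y=sys.argv[1:7]; z=float(z); x=float(x); y=float(y)
snap(n); p,c,h,im=meas(n,(x,y),s,z); big=cv2.resize(im,None,fx=4,fy=4,interpolation=cv2.INTER_CUBIC)
cv2.polylines(big,[np.round(hull(c,s,p,z)*4+1.5).astype(int)],True,(0,0,255),1)
u=(pix(c,(x,y,15))*4).astype(int); cv2.imwrite(f"pics/{n}v.png",big[max(0,u[1]-300):u[1]+300,max(0,u[0]-300):u[0]+300])
E
python3 show.py chk1 small ctrl 14.5 610 271.4
```

```text
chk1 14.25 [581.1 278.2 121.6] [-3.126  0.291 -0.005]
chk1 small toolx 349.4 [612. 271.] th 169.5 iou 0.848 ratio 1.18
```

View pics/chk1v.png

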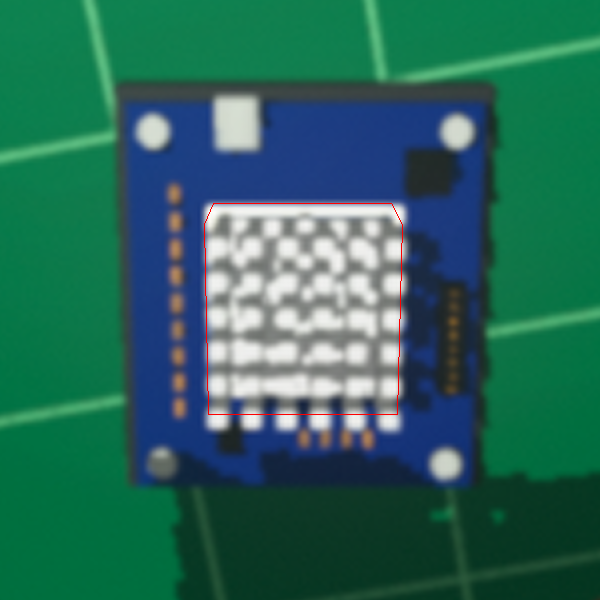

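Small sink is on the ctrl outline and square with it. The outline shows a little more at the top, rows 203–222. I'll quantify the offset along tool x.

```bash
cat > off.py <<'E'
from fit import *
def load(n):
    im,_,o=pickle.load(open(f"pics/{n}.pkl","rb")); r=np.array(o['orientation']); yaw=np.degrees(2*np.arctan2(r[1],r[0])); return im,camcmd(*o['ee_pos'],yaw)
def pos(n,P,px4,z):   # crop pixel -> world at z, centre P used in show.py
    im,c=load(n); u=(pix(c,(*P,15))*4).astype(int); px=(np.array(px4)+np.maximum(0,u-300)-1.5)/4; return world(c,px,z)
E
python3 - <<'E'
from off import *
P=(610,271.4); f=lambda p,z: pos('chk1',P,p,z)[:2]
a=np.radians(-10.7); tx=np.array([np.cos(a),np.sin(a)]); ty=np.array([np.sin(a),-np.cos(a)])
c=np.array([609.9,271.4])
for n,p,z in [('outline top',(305,203),12),('sink base top',(305,222),15.5),('sink top bottom row',(305,430),40.5),('left top pins',(207,300),40.5),('right',(402,300),40.5),('outlineL',(205,205),12),('outlineR',(405,205),12)]:
    d=f(p,z)-c; print(n,round(d@tx,1),round(d@ty,1))
E
```

```text
outline top 17.7 0.5
sink base top 14.8 0.5
sink top bottom row -16.6 0.5
left top pins 5.7 -15.8
right 5.8 16.3
outlineL 17.3 -17.7
outlineR 17.4 18.6
```

Offset is under 1 mm, which is good. Next, the large sink.

Emit:
{"api": "servo_tool", "payload": {
  "plan": [
    [0,[-105.9,-175.1,0],34.5],
    [0,[-105.9,-175.1,0],34.5],
    [0,[-105.9,-175.1,0],34.5],
    [0,[-105.9,-175.1,0],34.5],
    [0,[-105.9,-175.1,0],34.5],
    [0,[-105.9,-175.1,-30],34.5],
    [0,[-105.9,-175.1,-60],34.5],
    [0,[-105.9,-175.1,-60],34.5],
    [0,[-105.9,-175.1,-60],34.5],
    [0,[-105.9,-175.1,-60],34.5]
  ]
}}

```text
t: 15.13
ee_pos: [475.4, 102.4, 59.3]
orientation: [3.074, 0.648, -0.001]
ft_force: [-0.6, -0.1, 0.1]
width: 87.7
grasp_force: 0.0
```

Emit:
{"api": "servo_tool", "payload": {
  "plan": [
    [0,[0,0,-20],0],
    [0,[0,0,-36.4],0],
    [0,[0,0,-36.4],0],
    [0,[0,0,-36.4],0],
    [1,[0,0,-36.4],0],
    [1,[0,0,-36.4],0],
    [1,[0,0,-36.4],0],
    [1,[0,0,-36.4],0],
    [1,[0,0,-36.4],0],
    [1,[0,0,-36.4],0]
  ]
}}

```text
t: 15.97
ee_pos: [475.3, 102.3, 23.5]
orientation: [3.074, 0.648, 0.001]
ft_force: [-1.3, -0.5, 6.9]
width: 57.8
grasp_force: 30.0
```

Emit:
{"api": "servo_tool", "payload": {
  "plan": [
    [1,[0,0,0],0],
    [1,[0,0,0],0],
    [1,[0,0,0],0]
  ]
}}

```text
t: 16.22
ee_pos: [475.3, 102.3, 23.5]
orientation: [-3.074, -0.648, -0.001]
ft_force: [-0.7, 0.2, 5.5]
width: 58.2
grasp_force: 30.0
```

Emit:
{"api": "servo_tool", "payload": {
  "plan": [
    [1,[0,0,20],0],
    [1,[0,0,50],0],
    [1,[0,0,80],0],
    [1,[0,0,80],0]
  ]
}}

```text
t: 16.55
ee_pos: [477.8, 102.8, 107.1]
orientation: [3.074, 0.648, 0.011]
ft_force: [1.5, 0.1, -0.3]
width: 58.0
grasp_force: 30.0
```

Emit:
{"api": "servo_tool", "payload": {
  "plan": [
    [1,[33.1,345.8,0],61.4],
    [1,[33.1,345.8,0],61.4],
    [1,[33.1,345.8,0],61.4],
    [1,[33.1,345.8,0],61.4],
    [1,[33.1,345.8,0],61.4],
    [1,[33.1,345.8,0],61.4],
    [1,[33.1,345.8,0],61.4],
    [1,[33.1,345.8,0],61.4],
    [1,[33.1,345.8,0],61.4],
    [1,[33.1,345.8,0],61.4]
  ]
}}

```text
t: 17.38
ee_pos: [507.7, 451.8, 101.9]
orientation: [-2.305, -2.134, -0.002]
ft_force: [0.1, -0.9, -0.8]
width: 57.9
grasp_force: 30.0
```

Emit:
{"api": "servo_tool", "payload": {
  "plan": [
    [1,[0,0,0],0],
    [1,[0,0,0],0],
    [1,[0,0,0],0],
    [1,[0,0,0],0],
    [1,[0,0,-30],0],
    [1,[0,0,-50],0],
    [1,[0,0,-55],0],
    [1,[0,0,-59],0],
    [1,[0,0,-60],0],
    [1,[0,0,-60],0]
  ]
}}

```text
t: 18.22
ee_pos: [508.7, 448.2, 43.8]
orientation: [2.313, 2.126, 0.002]
ft_force: [0.5, 1.0, -0.8]
width: 58.1
grasp_force: 30.0
```

Emit:
{"api": "servo_tool", "payload": {
  "plan": [
    [1,[0,0,-1],0],
    [1,[0,0,-2],0],
    [1,[0,0,-2],0],
    [1,[0,0,-2],0],
    [1,[0,0,-2],0]
  ]
}}

```text
t: 18.63
ee_pos: [508.2, 448.2, 41.3]
orientation: [2.312, 2.127, 0.001]
ft_force: [0.1, 0.5, -1.1]
width: 57.6
grasp_force: 30.0
```

Emit:
{"api": "servo_tool", "payload": {
  "plan": [
    [1,[0,0,-0.8],0],
    [1,[0,0,-1.2],0],
    [1,[0,0,-1.5],0],
    [1,[0,0,-1.5],0],
    [1,[0,0,-1.5],0],
    [1,[0,0,-1.5],0]
  ]
}}

```text
t: 19.13
ee_pos: [508.1, 448.1, 39.5]
orientation: [-2.312, -2.127, 0.0]
ft_force: [-1.6, -1.1, 0.3]
width: 57.8
grasp_force: 30.0
```

Emit:
{"api": "servo_tool", "payload": {
  "plan": [
    [1,[0,0,-0.5],0],
    [1,[0,0,-0.5],0],
    [1,[0,0,-0.5],0]
  ]
}}

```text
t: 19.38
ee_pos: [508.1, 448.1, 39.5]
orientation: [-2.312, -2.127, 0.0]
ft_force: [-1.9, -1.8, 5.0]
width: 57.7
grasp_force: 30.0
```

Emit:
{"api": "servo_tool", "payload": {
  "plan": [
    [0.2,[0,0,0],0],
    [0.2,[0,0,0],0],
    [0.2,[0,0,0],0],
    [0.2,[0,0,0],0],
    [0.2,[0,0,0],0],
    [0.2,[0,0,20],0],
    [0.2,[0,0,45],0],
    [0,[-2,-30,80],0],
    [0,[-2,-30,80],0],
    [0,[-2,-30,80],0]
  ]
}}

```text
t: 20.22
ee_pos: [507.2, 417.9, 121.2]
orientation: [2.313, 2.125, 0.006]
ft_force: [0.3, 0.4, 0.5]
width: 86.4
grasp_force: 0.0
```

```bash
python3 show.py chk2 large cpu 16 508.1 448.1
```

```text
chk2 20.2167 [507.2 417.9 121.2] [2.313 2.125 0.006]
chk2 large toolx 85.1 [507.  450.2] th 85.2 iou 0.716 ratio 1.396
```

View pics/chk2v.png

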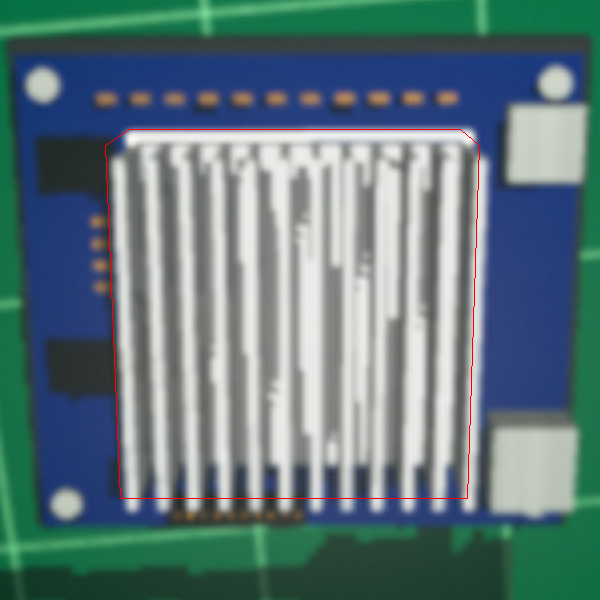

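```bash
cat > meas2.py <<'E'
from off import *
def rep(n,P,th,items):  # th tool x angle
    a=np.radians(th); tx=np.array([np.cos(a),np.sin(a)]); ty=np.array([np.sin(a),-np.cos(a)])
    for nm,p,z in items:
        d=pos(n,P,p,z)[:2]-np.array(P); print(nm,round(d@tx,1),round(d@ty,1))
E
python3 - <<'E'
from meas2 import *
rep('chk2',(508.1,448.1),85.2,[('outT',(300,130),12),('outL',(126,135),12),('outR',(477,135),12),('baseT',(300,147),17),('botTop',(300,512),46),('L',(112,160),46),('R',(487,160),46),('L2',(126,505),46),('R2',(476,505),46)])
E
```

```text
outT 30.4 -0.4
outL 29.5 -31.4
outR 29.5 31.2
baseT 27.9 -0.3
botTop -29.5 -0.2
L 28.7 -29.3
R 28.7 29.0
L2 -28.3 -29.3
R2 -28.2 29.3
```

Large sink is centred within about 0.5 mm, and the cpu outline shows evenly. Next, the round sink.

Emit:
{"api": "servo_tool", "payload": {
  "plan": [
    [0,[170.6,-506.1,0],-21.2],
    [0,[170.6,-506.1,0],-21.2],
    [0,[170.6,-506.1,0],-21.2],
    [0,[170.6,-506.1,0],-21.2],
    [0,[170.6,-506.1,0],-21.2],
    [0,[170.6,-506.1,0],-21.2],
    [0,[170.6,-506.1,0],-21.2],
    [0,[170.6,-506.1,0],-21.2],
    [0,[170.6,-506.1,0],-21.2],
    [0,[170.6,-506.1,0],-21.2]
  ]
}}

```text
t: 21.1
ee_pos: [639.1, 21.8, 117.1]
orientation: [-2.663, -1.665, 0.003]
ft_force: [-0.5, 0.2, 0.3]
width: 87.8
grasp_force: 0.0
```

Emit:
{"api": "servo_tool", "payload": {
  "plan": [
    [0,[0,0,0],0],
    [0,[0,0,0],0],
    [0,[0,0,0],0],
    [0,[0,0,0],0],
    [0,[0,0,-30],0],
    [0,[0,0,-50],0],
    [0,[0,0,-60],0],
    [0,[0,0,-60],0],
    [0,[0,0,-60],0],
    [0,[0,0,-60],0]
  ]
}}

```text
t: 21.93
ee_pos: [639.9, 23.9, 59.9]
orientation: [2.663, 1.666, 0.002]
ft_force: [0.6, 0.2, 0.0]
width: 87.8
grasp_force: 0.0
```

Emit:
{"api": "servo_tool", "payload": {
  "plan": [
    [0,[0,0,-20],0],
    [0,[0,0,-38.8],0],
    [0,[0,0,-38.8],0],
    [0,[0,0,-38.8],0],
    [1,[0,0,-38.8],0],
    [1,[0,0,-38.8],0],
    [1,[0,0,-38.8],0],
    [1,[0,0,-38.8],0],
    [1,[0,0,-38.8],0],
    [1,[0,0,-38.8],0]
  ]
}}

```text
t: 22.77
ee_pos: [639.4, 23.2, 20.5]
orientation: [2.664, 1.665, 0.001]
ft_force: [0.2, -0.0, -0.3]
width: 51.3
grasp_force: 0.0
```

Emit:
{"api": "servo_tool", "payload": {
  "plan": [
    [1,[0,0,0],0],
    [1,[0,0,0],0],
    [1,[0,0,0],0]
  ]
}}

```text
t: 23.02
ee_pos: [639.2, 23.2, 20.1]
orientation: [-2.664, -1.665, 0.0]
ft_force: [1.1, 0.9, 0.1]
width: 31.4
grasp_force: 0.0
```

The first move needed more rows than I gave it, so the gripper closed on empty space with nothing touched. Reopening and moving on to the round sink.

Emit:
{"api": "servo_tool", "payload": {
  "plan": [
    [0,[0,0,20],0],
    [0,[0,0,50],0],
    [0,[0,0,60],0],
    [0,[37.5,-111.1,60],0],
    [0,[37.5,-111.1,60],0],
    [0,[37.5,-111.1,60],0],
    [0,[37.5,-111.1,60],0],
    [0,[37.5,-111.1,50],0],
    [0,[37.5,-111.1,40],0],
    [0,[37.5,-111.1,40],0]
  ]
}}

```text
t: 23.85
ee_pos: [674.2, -86.4, 56.9]
orientation: [-2.66, -1.665, 0.006]
ft_force: [-1.0, 0.7, 0.3]
width: 87.4
grasp_force: 0.0
```

Emit:
{"api": "servo_tool", "payload": {
  "plan": [
    [0,[0,0,0],0],
    [0,[0,0,0],0],
    [0,[0,0,0],0],
    [0,[0,0,0],0],
    [0,[0,0,0],0]
  ]
}}

```text
t: 24.27
ee_pos: [677.0, -87.5, 60.6]
orientation: [2.663, 1.666, 0.001]
ft_force: [0.3, 0.2, -0.7]
width: 88.0
grasp_force: 0.0
```

Emit:
{"api": "servo_tool", "payload": {
  "plan": [
    [0,[-0.1,-0.1,-20],0],
    [0,[-0.1,-0.1,-40],0],
    [0,[-0.1,-0.1,-40],0],
    [0,[-0.1,-0.1,-40],0],
    [1,[-0.1,-0.1,-40],0],
    [1,[-0.1,-0.1,-40],0],
    [1,[-0.1,-0.1,-40],0],
    [1,[-0.1,-0.1,-40],0],
    [1,[-0.1,-0.1,-40],0],
    [1,[-0.1,-0.1,-40],0]
  ]
}}

```text
t: 25.1
ee_pos: [676.8, -88.0, 20.6]
orientation: [2.664, 1.665, 0.001]
ft_force: [-0.5, 0.3, -0.3]
width: 51.1
grasp_force: 0.0
```

Emit:
{"api": "servo_tool", "payload": {
  "plan": [
    [1,[0,0,0],0],
    [1,[0,0,0],0],
    [1,[0,0,0],0],
    [1,[0,0,0],0]
  ]
}}

```text
t: 25.43
ee_pos: [676.7, -88.0, 20.4]
orientation: [2.664, 1.665, 0.0]
ft_force: [-1.0, 0.6, 4.7]
width: 47.5
grasp_force: 30.0
```

Emit:
{"api": "servo_tool", "payload": {
  "plan": [
    [1,[0,0,20],0],
    [1,[0,0,50],0],
    [1,[0,0,80],0],
    [1,[-140.2,-112.7,80],0],
    [1,[-140.2,-112.7,80],0],
    [1,[-140.2,-112.7,80],0],
    [1,[-140.2,-112.7,80],0],
    [1,[-140.2,-112.7,80],0],
    [1,[-140.2,-112.7,80],0],
    [1,[-140.2,-112.7,80],0]
  ]
}}

```text
t: 26.27
ee_pos: [536.7, -201.1, 100.3]
orientation: [2.665, 1.662, 0.001]
ft_force: [-0.2, 0.5, -1.0]
width: 47.4
grasp_force: 30.0
```

Emit:
{"api": "servo_tool", "payload": {
  "plan": [
    [1,[-140.2,-112.6,0],0],
    [1,[-140.2,-112.6,0],0],
    [1,[-140.2,-112.6,0],0],
    [1,[-140.2,-112.6,0],0],
    [1,[-140.2,-112.6,0],0],
    [1,[-140.2,-112.6,0],0],
    [1,[-140.2,-112.6,0],0],
    [1,[-140.2,-112.6,0],0],
    [1,[-140.2,-112.6,0],0],
    [1,[-140.2,-112.6,0],0]
  ]
}}

```text
t: 27.1
ee_pos: [397.6, -312.5, 100.1]
orientation: [2.662, 1.668, 0.0]
ft_force: [0.4, 0.2, -1.0]
width: 47.7
grasp_force: 30.0
```

Emit:
{"api": "servo_tool", "payload": {
  "plan": [
    [1,[0,0,-30],0],
    [1,[0,0,-50],0],
    [1,[0,0,-56],0],
    [1,[0,0,-60],0],
    [1,[0,0,-61],0],
    [1,[0,0,-62],0],
    [1,[0,0,-62],0],
    [1,[0,0,-62],0],
    [1,[0,0,-62],0],
    [1,[0,0,-62],0]
  ]
}}

```text
t: 27.93
ee_pos: [396.5, -313.5, 38.7]
orientation: [2.663, 1.664, 0.0]
ft_force: [-0.5, 1.2, -0.8]
width: 47.5
grasp_force: 30.0
```

Emit:
{"api": "servo_tool", "payload": {
  "plan": [
    [1,[0,0.1,-1],0],
    [1,[0,0.1,-2],0],
    [1,[0,0.1,-2.6],0],
    [1,[0,0.1,-2.9],0],
    [1,[0,0.1,-2.9],0],
    [1,[0,0.1,-2.9],0]
  ]
}}

```text
t: 28.43
ee_pos: [396.2, -313.1, 35.4]
orientation: [-2.664, -1.665, 0.0]
ft_force: [-1.1, 0.3, 4.4]
width: 47.3
grasp_force: 30.0
```

Emit:
{"api": "servo_tool", "payload": {
  "plan": [
    [0.27,[0,0,0],0],
    [0.27,[0,0,0],0],
    [0.27,[0,0,0],0],
    [0.27,[0,0,0],0],
    [0.27,[0,0,0],0],
    [0.27,[0,0,20],0],
    [0.27,[0,0,45],0],
    [0,[-13,-27,85],0],
    [0,[-13,-27,85],0],
    [0,[-13,-27,85],0]
  ]
}}

```text
t: 29.27
ee_pos: [384.2, -342.4, 122.6]
orientation: [2.661, 1.66, 0.002]
ft_force: [0.8, 0.5, -0.0]
width: 80.9
grasp_force: 0.0
```

```bash
python3 show.py chk3 round radio 15 396.3 -313.3
```

```text
chk3 29.2667 [ 384.2 -342.4  122.6] [2.661e+00 1.660e+00 2.000e-03]
chk3 round toolx 63.9 [ 396.1 -310. ] th 179.6 iou 0.618 ratio 1.618
```

View pics/chk3v.png

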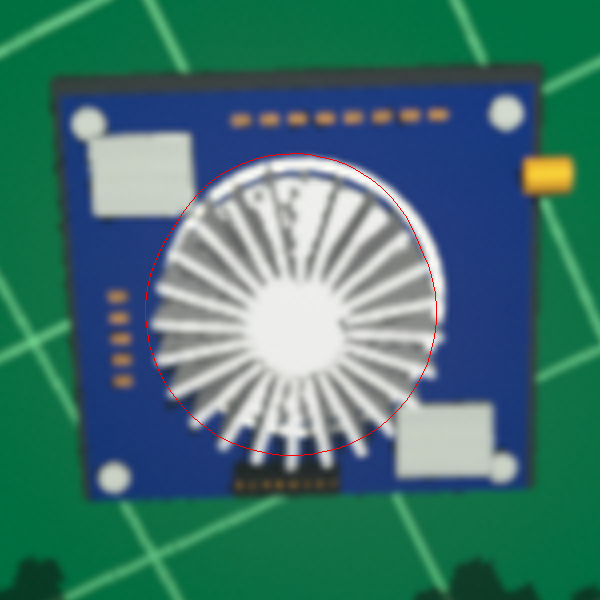

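Run:
```python
from meas2 import *
rep('chk3',(396.3,-313.3),64,[('outT',(295,153),12),('outR',(447,290),12),('baseT',(292,172),17),('botTop',(291,471),41),('L',(151,325),41),('R',(443,335),41),('hub?',(295,325),41)])
im,c=load('chk3')
```

```text
outT 26.6 -1.2
outR 1.7 26.8
baseT 23.8 -1.7
botTop -24.0 -1.7
L 1.4 -24.8
R -0.3 23.6
hub? 1.4 -1.0
```

Sink lies flat, with more outline showing on the right (x 447) and top (row 153) than on the left. I'll fit the ring properly from the earlier empty-board picture.

Run:
```python
from meas2 import *
from scipy.optimize import least_squares
im,c=load('radio'); B,G,R=[im[...,i].astype(int) for i in range(3)]
m=((R>90)&(R>.62*B)); P0=np.array([396.3,-313.3])
# polar edges by rectified sampling
g=R.astype(np.float32); pts={'in':[], 'out':[]}
for a in np.arange(0,2*np.pi,.05):
    rr=np.arange(18,32,.1); uv=np.array([pix(c,(P0[0]+r*np.cos(a),P0[1]+r*np.sin(a),12)) for r in rr],np.float32)
    v=cv2.remap(g,uv[:,0].reshape(1,-1),uv[:,1].reshape(1,-1),cv2.INTER_LINEAR)[0]; k=v[(rr>22)&(rr<28)].argmax()+40
    h=(v[k]+v.min())/2; lo=np.where(v[:k]<h)[0]; hi=np.where(v[k:]<h)[0]
    if len(lo) and len(hi):
        ri,ro=rr[lo[-1]],rr[k+hi[0]]
        if ro-ri<4: pts['in'].append((a,ri)); pts['out'].append((a,ro))
A=np.array(pts['in']); O=np.array(pts['out']); mid=(A[:,1]+O[:,1])/2
X=P0+np.c_[mid*np.cos(A[:,0]),mid*np.sin(A[:,0])]
r=least_squares(lambda p:np.hypot(*(X-p[:2]).T)-p[2],(*P0,25),loss='soft_l1',f_scale=.3); print(len(A),r.x.round(2),'width',np.median(O[:,1]-A[:,1]).round(2), 'resid',np.median(abs(r.fun)).round(2))
# chk3: right/top arc outer edge in current image
im,c=load('chk3'); g=im[...,2].astype(np.float32); X=[];a64=np.radians(64)
for a in np.radians(np.arange(-45,65,3)): # angle from up(tx) 0 to right(ty) 90 -> world dir
    d=np.array([np.cos(a64),np.sin(a64)])*np.cos(a)+np.array([np.sin(a64),-np.cos(a64)])*np.sin(a)
    rr=np.arange(23,32,.1); uv=np.array([pix(c,(*(P0+r_*d),12)) for r_ in rr],np.float32)
    v=cv2.remap(g,uv[:,0].reshape(1,-1),uv[:,1].reshape(1,-1),cv2.INTER_LINEAR)[0]; hi=np.where(v>130)[0]
    if len(hi) and hi[-1]<85: X.append(P0+rr[hi[-1]]*d)
X=np.array(X); ro=r.x[2]+np.median(O[:,1]-A[:,1])/2
q=least_squares(lambda p:np.hypot(*(X-p[:2]).T)-ro,P0,loss='soft_l1',f_scale=.3); print('outline in chk3',len(X),q.x.round(2),np.median(abs(q.fun)).round(2))
tx=np.array([np.cos(a64),np.sin(a64)]);ty=np.array([tx[1],-tx[0]])
print('sink centre est', (P0+tx*-.1+ty*-.6).round(2))
```

```text
120 [ 396.57 -313.75   25.08] width 2.5 resid 0.04
outline in chk3 34 [ 396.19 -313.67] 0.04
sink centre est [ 395.72 -313.13]
```

Round sink is within about 0.7 mm. Next, the long sink, with one more look from the grasp yaw.

Emit:
{"api": "servo_tool", "payload": {
  "plan": [
    [0,[188.7,50.3,0],-43.1],
    [0,[188.7,50.3,0],-43.1],
    [0,[188.7,50.3,0],-43.1],
    [0,[188.7,50.3,0],-43.1],
    [0,[188.7,50.3,0],-43.1],
    [0,[188.7,50.3,0],-43.1],
    [0,[188.7,50.3,0],-43.1],
    [0,[188.7,50.3,0],-43.1],
    [0,[188.7,50.3,0],-43.1],
    [0,[188.7,50.3,0],-43.1]
  ]
}}

```text
t: 30.15
ee_pos: [570.6, -289.8, 119.5]
orientation: [-3.088, -0.573, 0.002]
ft_force: [-0.2, 0.1, 0.9]
width: 87.7
grasp_force: 0.0
```

```bash
python3 -c "
from fit import *
snap('long2'); meas('long2',(600,-279),'long')"
```

```text
long2 30.15 [ 570.6 -289.8  119.5] [-3.088e+00 -5.730e-01  2.000e-03]
long2 long toolx 21.0 [ 600.1 -279.2] th 21.1 iou 0.956 ratio 1.046
```

Emit:
{"api": "servo_tool", "payload": {
  "plan": [
    [0,[28.1,10.7,-30],0],
    [0,[28.1,10.7,-60],0],
    [0,[28.1,10.7,-60],0],
    [0,[28.1,10.7,-60],0],
    [0,[28.1,10.7,-60],0],
    [0,[28.1,10.7,-80],0],
    [0,[28.1,10.7,-99.8],0],
    [0,[28.1,10.7,-99.8],0],
    [0,[28.1,10.7,-99.8],0],
    [0.4,[28.1,10.7,-99.8],0]
  ]
}}

```text
t: 31.03
ee_pos: [600.8, -279.9, 22.4]
orientation: [3.088, 0.569, 0.003]
ft_force: [0.8, -0.2, 0.0]
width: 84.1
grasp_force: 0.0
```

Emit:
{"api": "servo_tool", "payload": {
  "plan": [
    [1,[0,0,0],0],
    [1,[0,0,0],0],
    [1,[0,0,0],0],
    [1,[0,0,0],0],
    [1,[0,0,0],0],
    [1,[0,0,0],0],
    [1,[0,0,0],0],
    [1,[0,0,0],0],
    [1,[0,0,0],0],
    [1,[0,0,0],0]
  ]
}}

```text
t: 31.87
ee_pos: [600.0, -279.2, 20.4]
orientation: [-3.089, -0.57, 0.0]
ft_force: [-0.2, 0.5, 0.9]
width: 33.7
grasp_force: 30.0
```

Emit:
{"api": "servo_tool", "payload": {
  "plan": [
    [1,[0,0,20],0],
    [1,[0,0,50],0],
    [1,[0,0,80],0],
    [1,[-90.7,-146.1,80],-4],
    [1,[-90.7,-146.1,80],-4],
    [1,[-90.7,-146.1,80],-4],
    [1,[-90.7,-146.1,80],-4],
    [1,[-90.7,-146.1,80],-4],
    [1,[-90.7,-146.1,80],-4],
    [1,[-90.7,-146.1,80],-4]
  ]
}}

```text
t: 32.7
ee_pos: [509.1, -425.1, 100.2]
orientation: [-3.107, -0.46, 0.0]
ft_force: [-0.9, -0.2, -0.5]
width: 33.8
grasp_force: 30.0
```

Emit:
{"api": "servo_tool", "payload": {
  "plan": [
    [1,[0,0,0],0],
    [1,[0,0,0],0],
    [1,[0,0,-30],0],
    [1,[0,0,-50],0],
    [1,[0,0,-56],0],
    [1,[0,0,-60],0],
    [1,[0,0,-60],0],
    [1,[0,0,-60],0],
    [1,[0,0,-60],0],
    [1,[0,0,-60],0]
  ]
}}

```text
t: 33.53
ee_pos: [510.0, -425.7, 41.7]
orientation: [3.106, 0.462, 0.002]
ft_force: [1.2, 0.7, 0.1]
width: 33.8
grasp_force: 30.0
```

Emit:
{"api": "servo_tool", "payload": {
  "plan": [
    [1,[0,0,-1],0],
    [1,[0,0,-2],0],
    [1,[0,0,-2.5],0],
    [1,[0,0,-2.5],0],
    [1,[0,0,-2.5],0],
    [1,[0,0,-2.5],0]
  ]
}}

```text
t: 34.03
ee_pos: [509.3, -425.3, 37.9]
orientation: [-3.107, -0.462, 0.0]
ft_force: [0.3, -0.3, -0.8]
width: 33.8
grasp_force: 30.0
```

Emit:
{"api": "servo_tool", "payload": {
  "plan": [
    [1,[0,0,-0.4],0],
    [1,[0,0,-0.9],0],
    [1,[0,0,-0.9],0],
    [1,[0,0,-0.9],0]
  ]
}}

```text
t: 34.37
ee_pos: [509.4, -425.3, 37.4]
orientation: [3.107, 0.462, 0.0]
ft_force: [0.1, 0.1, 4.1]
width: 33.6
grasp_force: 30.0
```

Emit:
{"api": "servo_tool", "payload": {
  "plan": [
    [0.42,[0,0,0],0],
    [0.42,[0,0,0],0],
    [0.42,[0,0,0],0],
    [0.42,[0,0,0],0],
    [0.42,[0,0,0],0],
    [0.42,[0,0,20],0],
    [0.42,[0,0,45],0],
    [0,[-29,-9,85],0],
    [0,[-29,-9,85],0],
    [0,[-29,-9,85],0]
  ]
}}

```text
t: 35.2
ee_pos: [480.4, -435.8, 124.8]
orientation: [3.104, 0.459, 0.004]
ft_force: [0.3, -0.5, -0.3]
width: 67.4
grasp_force: 0.0
```

```bash
python3 show.py chk4 long drive 17 509.3 -425.3
```

```text
chk4 35.2 [ 480.4 -435.8  124.8] [3.104 0.459 0.004]
chk4 long toolx 16.8 [ 511.2 -424.4] th 16.6 iou 0.936 ratio 1.068
```

View pics/chk4v.png

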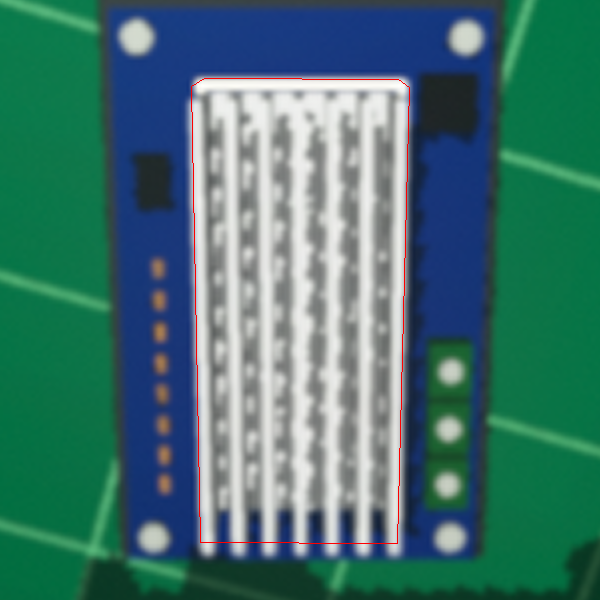

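Run:
```python
from meas2 import *
rep('chk4',(509.3,-425.3),16.9,[('outT',(300,78),12),('outL',(192,85),12),('outR',(409,85),12),('baseT',(300,95),18),('botTop',(300,555),45),('L',(193,110),45),('R',(407,110),45),('L2',(200,550),45),('R2',(402,550),45)])
cv2.imwrite('pics/topf.png',cv2.resize(ctrl.get_image('top')[100:340,80:560],(800,400)))
```

```text
outT 39.9 -0.4
outL 38.7 -19.7
outR 38.7 19.1
baseT 37.3 -0.3
botTop -38.3 -0.2
L 36.5 -16.9
R 36.5 16.7
L2 -37.4 -17.5
R2 -37.4 17.3
```

View pics/topf.png

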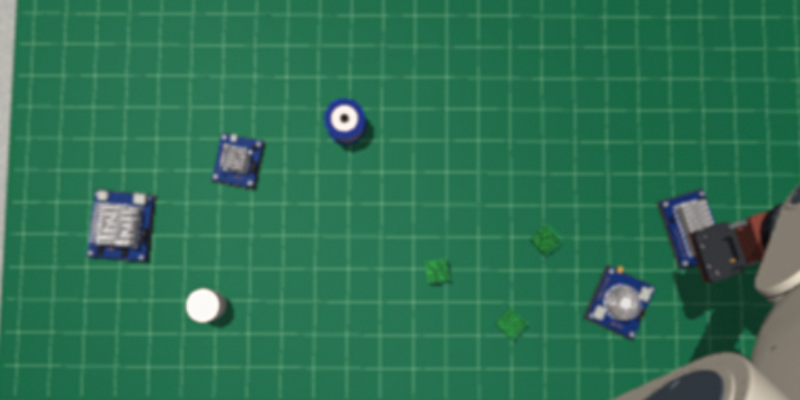

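Long sink is centred within about 0.5 mm. The top view shows all four sinks on their boards, with the reel, jar and green look-alikes untouched. The arm is clear of everything, so I'm handing in.

```bash
python3 -c "
from workcell import ctrl
print(ctrl.close_job())"
```

```text
the job is handed in; nothing more can be done
None
```

All four heat sinks are set base down on their matching outlines, each measured within about 1 mm of centre; the reel, jar and green look-alikes were left alone, and the job was handed in at about 35 s; no verdict was returned.

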